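Pry open the power unit's cover

TASK

Take the flat-bladed pry tool from the rubber mat and lever open the stiff cover of the metal power unit through one of the two notches under its front edge, the one towards the robot (a tall can stands in the way of one of them); the tool, not the fingers, must lift the cover off its seat. Swing the cover up until it stands about upright, then lay the tool down flat on the mat again. Leave the can and the roll of tape where they stand.

Things in the scene. Friction and masses are not known exactly. Their poses are not given: they have to be found in the camera images.
- unit: Bare aluminium box, 150 deep (its x) by 200 wide (y) by 110 mm high with cover shut, fixed. Origin: centre of the underside; x points from front wall to hinge, z up. Walls 4 mm thick, 106 mm high; the front wall (x -75 to -71 mm) is cut down to 99 mm at two notches 40 mm wide (y = +60, -60 mm): a 7 mm gap under the cover. Behind them it is empty down to 45 mm height.
- cover (a joint): Angle of the unit's cover, rad: 0 shut, 1.57 upright, at most 1.75. The cover is a flat grey 4 mm sheet that lies on the walls, flush with them on all sides (no overhang), with a round vent and a dark mark over each notch. The hinge is stiff: the cover stays at any angle, and some 3 to 4 N at its front edge are needed to raise it.
- hinge (a point): Middle of the hinge line, at the rear wall's top: unit frame (71, 0, 106) mm; the line runs along the unit's y. Its axes are the unit's.
- cover_edge (a point): Middle of the cover's front edge, at half its thickness, 146 mm from the hinge line; moves with the cover.
- notch_left (a point): Middle of the mouth of the left notch, on the outer face of the front wall: unit frame (-75, 60, 102.5) mm; the opening is 40 mm wide, 7 mm high (99 to 106 mm).
- notch_right (a point): The same for the right notch: unit frame (-75, -60, 102.5) mm.
- pry_tool: Pry tool, 220 mm, 120 g: wooden handle 110 long, 18 wide, 24 mm high; flat steel blade 110 long, 18 wide, 3 mm thick, at half the handle's height. Origin: underside, where blade and handle meet; x points along the blade to its tip, z up as it lies (the blade's flat faces look along z). Lies on the mat, blade roughly away from the robot.
- blade_tip (a point): End of the blade at half its thickness: tool frame (110, 0, 12) mm.
- handle_mid (a point): Centre of the handle: tool frame (-55, 0, 12) mm; a good place to grip across the 18 mm width.
- mat: Black rubber mat, 280 mm (x) by 170 mm (y), 4 mm thick, fixed to the bench left or right of the unit. Origin: centre of the underside.
- can: Closed steel can with a paper label, diameter 60 mm, 120 mm high, standing 10 mm or more before one of the notches. Origin: centre of the underside.
- tape: Roll of tape lying flat, outer diameter 72 mm, 20 mm high, before the other notch. Origin: centre of the underside.
- tray: Grey plastic parts tray, 210 by 150 by 45 mm, fixed, on the side where the mat is not. Origin: centre of the underside.
Mind the look-alikes: they are no part of the job. Of the things that look like the unit, the larger one is meant.

How it is judged:
On the way, in this order (a step that is already met when the one before it is completed fails the run):
1. the cover is levered off its seat by the tool (value of joint cover above 0.08 rad and contact force between pry_tool and unit above 0.5 N), for 0.1 s.
2. the cover stands about upright (value of joint cover above 1.2 rad), for 0.2 s.
At the end, for the whole second after the job is handed in: Cover open by more than 1.2 rad (69 deg). Tool at rest, flat (within 0.12 rad of level, handle centre below 27 mm), its middle over the mat (within 130 mm along, 80 mm across of the centre). Can upright; can and tape within 20 mm of their start (value of joint cover above 1.2 rad and angle between pry_tool's own x axis and vertical between 1.45 and 1.69 rad and height (world z) of handle_mid below 0.027 m and x of pry_tool in the frame of mat between -0.13 and 0.13 m and y of pry_tool in the frame of mat between -0.08 and 0.08 m and linear speed of pry_tool below 0.02 m/s and distance of each of can, tape from where it was at the start of the episode below 0.02 m and angle between can's own z axis and vertical below 0.1 rad); the robot touches nothing.
It fails at once if the fingers, not the tool, lift the cover off its seat (value of joint cover between 0.02 and 0.08 rad and contact force between the fingers and unit above 1 N).
It fails at once if the can or the roll of tape is moved by more than 20 mm, or the can tipped (distance of any of can, tape from where it was at the start of the episode above 0.02 m or angle between can's own z axis and vertical above 0.3 rad).
It also fails if it takes over 67 s, if anything falls off the work surface, if the arm or the gripper's body presses on something with over 40 N, if the wrist force passes 120 N, or if a joint passes its speed limit or range.

ROBOT

A 7-joint arm with a two-finger parallel gripper is mounted at the origin on the work surface. World frame = base frame: x ahead of the robot, y to its left, z up, the work surface at z = 0. Lengths are in m, angles in rad, forces in N, time in s.
With the tool pointing down it reaches from about 0.4 to 0.85 m from the base axis. Payload 10.4 kg.
Tool frame: the origin (TCP) lies between the finger pads, 19 mm behind the fingertips; this is the grasp point; z points along the fingers, x is the direction in which the jaws open and shut, and the axes are right-handed (so a half turn about z gives the same grasp; the last joint's range is limited). The gripper opens to 85 mm and grips with 20 to 120 N. Pads are 22 mm wide; open, the fingers measure 114 mm over their backs; the gripper's body (76 mm by 85 mm) begins 54 mm behind the grasp point. The pads swing forward as they close: fully open they stand 13 mm farther back than shut.
Start: joints at [1.3, 0.332, -0.065, 1.46, 0.022, 1.35, -0.088], TCP at [0.153, -0.606, 0.25] pointing down, gripper open.
Joint ranges: [-2.6, 2.6], [-0.5, 2.12], [-1.47, 1.34], [0.16, 2.42], [-1.27, 4.41], [0.06, 2.06], [-2.6, 2.6]. Speed limits (rad/s): [2.22, 2.22, 2.79, 2.79, 3.14, 3.14, 3.14].

INTERFACE

Orientations are given as a unit quaternion [x, y, z, w].
In Python, from workcell import manip, cams gives the robot as it stands.
- The arm moves only by the tool move_arm, never from a script. Its argument "moves" is a list of rows, each a list of 7 numbers: the turn, a rotation vector about the tool's x, y, z in degrees, then the shift along the tool's x, y, z in m, then the finger opening in m, from 0 to 0.0854. A call has 1 to 10 rows; each row is the pose to reach, as a shift and turn from the pose commanded when the call began, along the tool's axes at that moment; what a row does not reach only later rows make up. A row lasts 1/10 s, in which the tool goes at most 50 mm and 8.59 degrees, less where a joint would pass 70% of its speed; a pose out of reach is approached as far as the arm can. A call with a gripper value outside its range is refused whole. The fingers move at their own pace and stop on an object; "grip_force" is the grip in N (left out, the last holds). Time passes only in rows, so rows that repeat a pose let the fingers close. It gives the time, the measured TCP pose, the force and the opening at its end, in the units of the state.
- manip.get_obs(): the state, without advancing time (a new reading comes with each control period).
- cams.camera(name): name is "scene" or "top" or "wrist"; returns the picture (384x512x3 uint8, red, green, blue); there is no depth.
- cams.camera_params(name): a dict with "fx", "fy", "cx", "cy" (pixels), "xyz" and "rotation" of the camera in the world. Camera axes: x right, y up, looking along -z (the intrinsics and any distortion apply to the point x, -y, -z); pixel columns grow to the right and rows downward; lengths in m; the calibration is good to about 2 mm. A picture is of the moment at which its call begins: read the wrist's pose just before it. camera_params takes no time and is no camera call; for the wrist camera it gives the pose at the moment of the call.
- manip.hand_in(): hands the job in, once; it reports no verdict.
The state is a dict: "clock": time; "joint_pos": joint angles; "joint_velocities": joint speeds; "tau": joint torques, N m; "position": TCP position; "ee_rot": TCP orientation; "ft_force": force on the tool from outside, world axes, zero at the start; "torque": the same for the moment, N m; "grip_width": opening from 0.0 (shut) to 1.0 (fully open).
Only numpy, scipy, OpenCV 4.12 (cv2) and the standard library are available. Lean on these libraries where they do the work, as an engineer would, in place of code of your own. Each camera call takes 0.05 s, during which the arm holds its last target. There are 200 camera calls.

## Working session

There is one attempt and no reset: what is moved stays moved. The work goes in short steps, Python scripts to look and compute and a tool call to move; the robot and the scene stay as the last step left them, time stands still between calls to the robot, and variables do not carry over. Pictures are saved under pics/ and viewed, about 8 in all and at most 12, crops included, and the job is handed in when it is done.

Besides the shell and the picture viewer there is one more tool, called after "Request:" in YAML: its name, and indented under it one key for each argument. move_arm: Moves the arm, as the interface text tells. Its arguments: {"type":"object","properties":{"moves":{"type":"array","items":{"type":"array","items":{"type":"number"}}},"grip_force":{"type":"number"}},"required":["moves"]}

```bash
ls; mkdir -p pics; python3 - <<'E'
from workcell import manip,cams
import cv2,json
print(manip.get_obs())
for n in("scene","top","wrist"):
    print(n,cams.camera_params(n))
    cv2.imwrite(f"pics/{n}0.png",cams.camera(n)[:,:,::-1])
a=cv2.imread("pics/scene0.png");b=cv2.imread("pics/top0.png")
E
```

```text
pics
{'clock': 0.0, 'joint_pos': array([ 1.30042307,  0.33289613, -0.0646776 ,  1.46094876,  0.02157852,
        1.34987681, -0.08852214]), 'joint_velocities': array([-0.0003018 , -0.00035499,  0.00035508,  0.00077054,  0.00054914,
       -0.00051981,  0.0001935 ]), 'tau': array([ 1.07180869e-03, -6.25438428e+01,  4.95910272e-02, -3.91589177e+01,
        1.61765877e-02,  1.01375338e-02,  4.89441584e-05]), 'position': array([ 0.15318394, -0.60558071,  0.24919714]), 'ee_rot': array([ 7.89056117e-01, -6.14320706e-01, -5.81585387e-04, -4.19920016e-04]), 'ft_force': array([ 0.67942737, -0.17210167,  0.21264528]), 'torque': array([ 0.01547263, -0.01401739, -0.00824977]), 'grip_width': 1.0009419428419448}
scene {'fx': 402.9938588170204, 'fy': 402.9938588170204, 'cx': 259.85645274756234, 'cy': 185.85828844222965, 'xyz': array([ 1.35479314, -0.14377196,  0.74376283]), 'rotation': array([0.32248309, 0.25746551, 0.56105966, 0.717585  ])}
top {'fx': 483.5089192669889, 'fy': 483.5089192669889, 'cx': 257.186015439707, 'cy': 184.7523371144559, 'xyz': array([0.40197812, 0.02825859, 1.37907968]), 'rotation': array([ 0.05171728, -0.05385967, -0.69681865,  0.71335   ])}
wrist {'fx': 304.09158611533195, 'fy': 304.09158611533195, 'cx': 262.03558449384457, 'cy': 189.84586853347665, 'xyz': array([ 0.21646389, -0.58972973,  0.37432644]), 'rotation': array([-0.10407589,  0.08182143, -0.60893568,  0.78209386])}
```

View top.

```bash
python3 - <<'E'
import cv2
b=cv2.imread("pics/top0.png");cv2.imwrite("pics/top0b.png",cv2.resize(b,(800,600),interpolation=cv2.INTER_CUBIC))
b=cv2.imread("pics/scene0.png");cv2.imwrite("pics/scene0b.png",cv2.resize(b,(800,600),interpolation=cv2.INTER_CUBIC))
E
```

```text
(no output)
```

View pics/top0b.png

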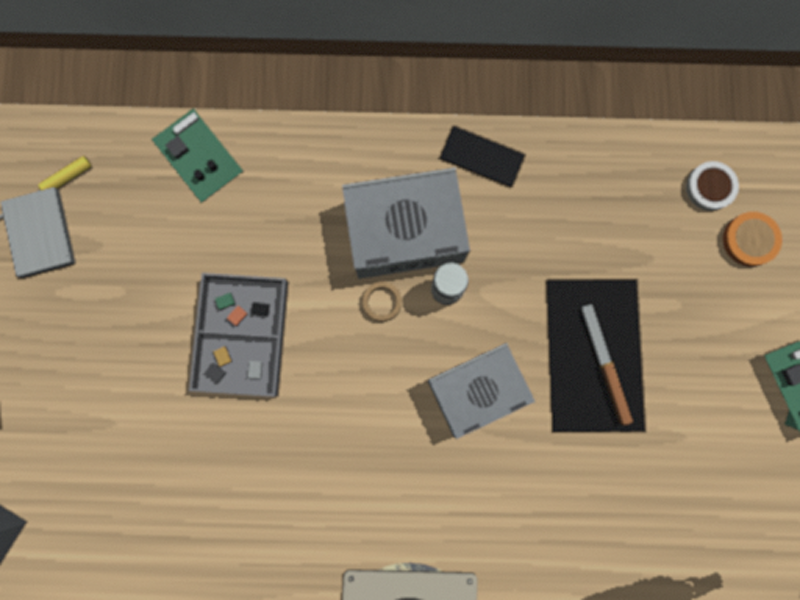

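View pics/scene0b.png

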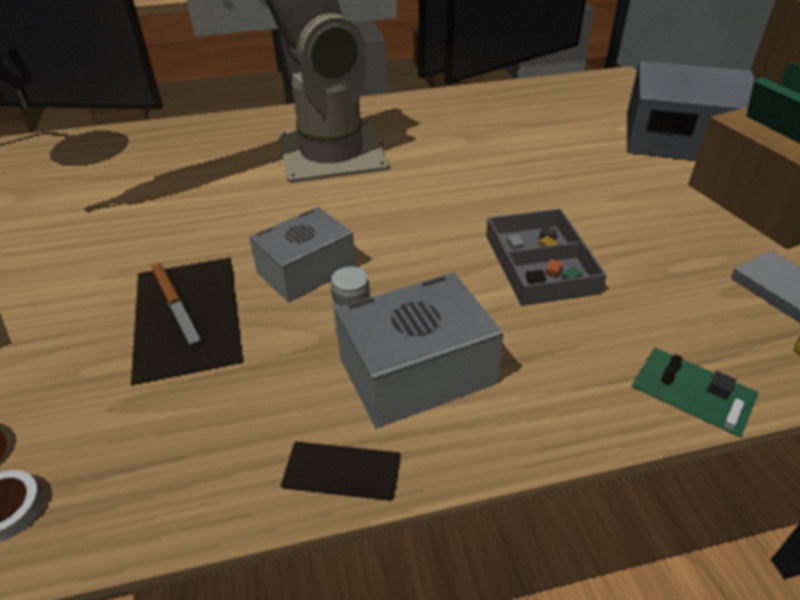

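```bash
python3 - <<'E'
import cv2,numpy as np
t=cv2.imread("pics/top0.png");s=cv2.imread("pics/scene0.png")
def c(i,x,y,w=100,h=75):
    return cv2.resize(i[y:y+h,x:x+w],(400,300),interpolation=cv2.INTER_CUBIC)
# offsets: top unit (210,105) ; tool top w100->(340,200); scene unit (205,170)w125?; scene tool(80,160)
m=np.vstack([np.hstack([c(t,210,105,120,90),c(t,340,195,100,75)][::1]),np.hstack([c(s,205,165,120,90),c(s,80,160,100,75)])])
cv2.imwrite("pics/m1.png",m)
E
```

```text
(no output)
```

View pics/m1.png

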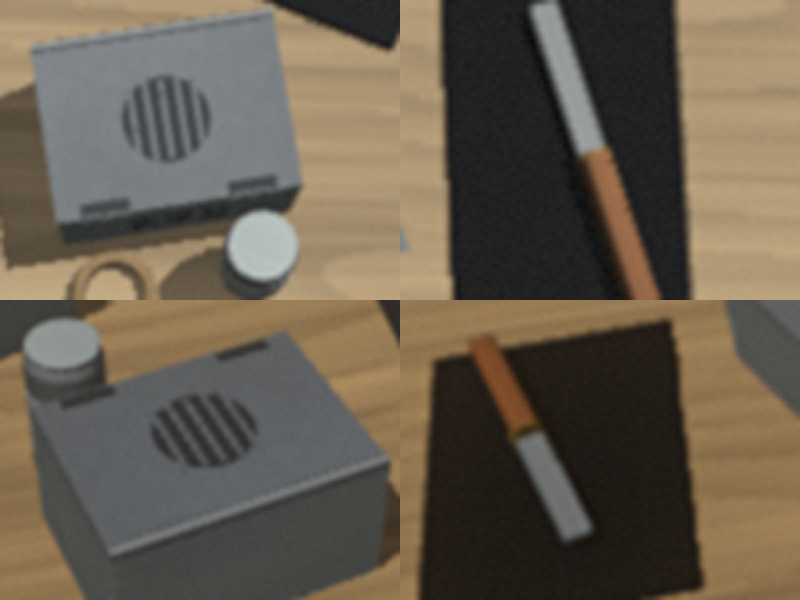

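```bash
cat > h.py <<'E'
import numpy as np
from scipy.spatial.transform import Rotation as R
from scipy.optimize import least_squares
def ray(p,uv):
    d=np.array([(uv[0]-p["cx"])/p["fx"],-(uv[1]-p["cy"])/p["fy"],-1])
    return np.array(p["xyz"]),R.from_quat(p["rotation"]).apply(d)
def onz(p,uv,z):
    o,d=ray(p,uv);return o+d*(z-o[2])/d[2]
def tri(*obs):
    A=np.zeros((3,3));b=np.zeros(3)
    for p,uv in obs:
        o,d=ray(p,uv);d=d/np.linalg.norm(d);M=np.eye(3)-np.outer(d,d);A+=M;b+=M@o
    return np.linalg.solve(A,b)
def proj(p,X):
    q=R.from_quat(p["rotation"]).inv().apply(np.atleast_2d(X)-p["xyz"])
    return np.c_[p["cx"]-p["fx"]*q[:,0]/q[:,2],p["cy"]+p["fy"]*q[:,1]/q[:,2]]
E
python3 - <<'E'
from h import *
from workcell import cams
np.set_printoptions(precision=4,suppress=True)
T=cams.camera_params("top");S=cams.camera_params("scene")
def cr(o,k): return lambda u,v:np.array([o[0]+u/k,o[1]+v/k])
tu=cr((210,105),10/3);su=cr((205,165),10/3);tt=cr((340,195),4);st=cr((80,160),4);b=cr((0,0),1.5625)
ti=dict(RL=tu(33,48),RR=tu(272,12),FR=tu(301,185),FL=tu(56,222))
si=dict(RL=su(388,160),RR=su(112,252),FR=su(30,102),FL=su(290,32))
loc=dict(RL=(75,100),RR=(75,-100),FR=(-75,-100),FL=(-75,100))
for k in ti: print(k,tri((T,ti[k]),(S,si[k])),onz(T,ti[k],.11),onz(S,si[k],.11))
def f(x):
    c,s=np.cos(x[2]),np.sin(x[2]);r=[]
    for k,(a,e) in loc.items():
        X=[x[0]+c*a/1e3-s*e/1e3,x[1]+s*a/1e3+c*e/1e3,.11]
        r+=list(proj(T,X)[0]-ti[k])+list(proj(S,X)[0]-si[k])
    return np.array(r)
q=least_squares(f,[.6,.02,0]);print("unit",q.x,q.fun.round(1))
for n,a,e in(("tip",tt(143,5),st(177,238)),("junc",tt(192,153),st(123,132)),("hend",b(627,424),st(82,40)),("can",tu(263,245),su(64,43))):
    print(n,tri((T,a),(S,e)),onz(T,a,.016),onz(S,e,.016))
print("can@.12",onz(T,tu(263,245),.12),onz(S,su(64,43),.12))
print("tape",onz(T,b(381,301),.02))
print("mat",[onz(T,b(*m),.004) for m in((546,280),(637,280),(645,432),(552,432))])
for a,e in(((430,380),(353,240)),((505,346),(287,296)),((534,400),(250,240)),((457,437),(317,210))): print("decoy",tri((T,b(*a)),(S,b(*e))))
E
```

```text
RL [0.771  0.1334 0.1071] [0.7696 0.1317 0.11  ] [0.7738 0.1336 0.11  ]
RR [ 0.8056 -0.061   0.1079] [ 0.8047 -0.0621  0.11  ] [ 0.8077 -0.06    0.11  ]
FR [ 0.661  -0.0876  0.1117] [ 0.6614 -0.0872  0.11  ] [ 0.659  -0.0881  0.11  ]
FL [0.6274 0.1098 0.1074] [0.6266 0.1084 0.11  ] [0.6306 0.11   0.11  ]
unit [0.7165 0.0236 0.1712] [-1.1 -1.4  0.5 -0.2  0.  -1.  -1.1  0.1  0.2  0.7  0.2  0.2 -0.4  0.4
 -0.9 -1.2]
tip [ 0.5829 -0.313   0.0109] [ 0.5822 -0.3114  0.016 ] [ 0.5882 -0.3121  0.016 ]
junc [ 0.4781 -0.3463  0.0165] [ 0.4781 -0.3445  0.016 ] [ 0.477  -0.3484  0.016 ]
hend [ 0.3735 -0.3786  0.0205] [ 0.3734 -0.3796  0.016 ] [ 0.3673 -0.3804  0.016 ]
can [ 0.6108 -0.056   0.1177] [ 0.6275 -0.0637  0.016 ] [ 0.4901 -0.0407  0.016 ]
can@.12 [ 0.6103 -0.0567  0.12  ] [ 0.6137 -0.0554  0.12  ]
tape [0.5831 0.0638 0.02  ]
mat [array([ 0.6316, -0.2391,  0.004 ]), array([ 0.6356, -0.4073,  0.004 ]), array([ 0.3597, -0.4152,  0.004 ]), array([ 0.3559, -0.2484,  0.004 ])]
decoy [ 0.4417 -0.025   0.0628]
decoy [ 0.5075 -0.1592  0.0137]
decoy [ 0.4114 -0.2039  0.074 ]
decoy [ 0.346  -0.0742  0.0735]
```

Request:
move_arm:
  moves:
    - [0, 0, -3.3, -0.17, -0.353, 0.1, 0.0854]
    - [0, 0, -3.3, -0.17, -0.353, 0.1, 0.0854]
    - [0, 0, -3.3, -0.17, -0.353, 0.1, 0.0854]
    - [0, 0, -3.3, -0.17, -0.353, 0.1, 0.0854]
    - [0, 0, -3.3, -0.17, -0.353, 0.1, 0.0854]
    - [0, 0, -3.3, -0.17, -0.353, 0.1, 0.0854]
    - [0, 0, -3.3, -0.17, -0.353, 0.1, 0.0854]
    - [0, 0, -3.3, -0.17, -0.353, 0.1, 0.0854]
    - [0, 0, -3.3, -0.17, -0.353, 0.1, 0.0854]
    - [0, 0, -3.3, -0.17, -0.353, 0.1, 0.0854]

```text
clock: 1.15
position: [0.4546, -0.353, 0.1494]
ee_rot: [0.807, -0.59, -0.001, -0.0]
ft_force: [-0.8, -0.5, -0.1]
grip_width: 1.001
```

```bash
cat >> h.py <<'E'
def delta(obs,pos,Rt):
    R0=R.from_quat(obs["ee_rot"])
    return np.degrees((R0.inv()*Rt).as_rotvec()).round(2),R0.inv().apply(np.array(pos)-obs["position"]).round(4)
def down(yaw,pitch=0):
    "blade direction yaw (tool -y), pitch>0 tip up"
    d=np.array([np.cos(yaw)*np.cos(pitch),np.sin(yaw)*np.cos(pitch),np.sin(pitch)])
    x=np.array([np.sin(yaw),-np.cos(yaw),0]);y=-d
    return R.from_matrix(np.c_[x,y,np.cross(x,y)])
E
python3 - <<'E'
from h import *
from workcell import manip,cams
import cv2,pickle
o=manip.get_obs();p=cams.camera_params("wrist")
pickle.dump(p,open("w1.pkl","wb"))
cv2.imwrite("pics/w1.png",cv2.resize(cams.camera("wrist")[:,:,::-1],(800,600),interpolation=cv2.INTER_CUBIC))
print(o["clock"],o["position"],delta(o,(.454,-.3535,.15),down(.305)),o["ft_force"])
# predicted pixels of tool points
print(proj(p,[(.583,-.3128,.016),(.478,-.346,.02),(.3735,-.379,.02)])*1.5625)
E
```

```text
1.15 [ 0.45464304 -0.35298105  0.14935053] (array([0.02, 0.07, 0.22]), array([ 0.0003,  0.0008, -0.0006])) [-0.84261965 -0.49368402 -0.13867515]
[[411.35859917  19.62475839]
 [410.7120116  245.7834536 ]
 [410.11474422 427.22733796]]
```

View pics/w1.png

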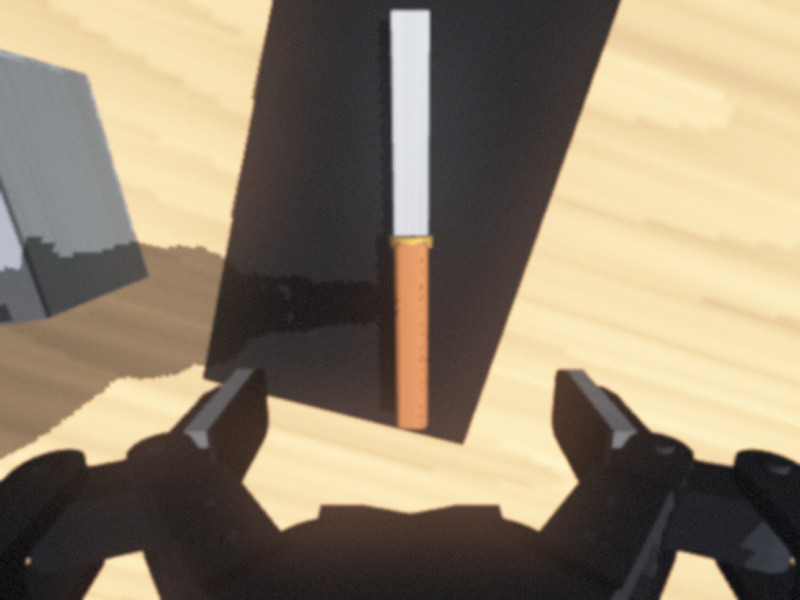

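Request:
move_arm:
  moves:
    - [0, 0, 0.2, 0, 0, 0.05, 0.05]
    - [0, 0, 0.2, 0, 0, 0.09, 0.05]
    - [0, 0, 0.2, 0, 0, 0.115, 0.05]
    - [0, 0, 0.2, 0, 0, 0.124, 0.05]
    - [0, 0, 0.2, 0, 0, 0.124, 0.05]
    - [0, 0, 0.2, 0, 0, 0.124, 0.0]
    - [0, 0, 0.2, 0, 0, 0.124, 0.0]
    - [0, 0, 0.2, 0, 0, 0.124, 0.0]
    - [0, 0, 0.2, 0, 0, 0.124, 0.0]
    - [0, 0, 0.2, 0, 0, 0.124, 0.0]
  grip_force: 110

```text
clock: 2.2
position: [0.4547, -0.3556, 0.0282]
ee_rot: [0.805, -0.593, 0.002, 0.0]
ft_force: [-1.7, -0.7, 8.1]
grip_width: 0.183
```

Request:
move_arm:
  moves:
    - [0, 0, 0, 0, 0, 0, 0.0]
    - [0, 0, 0, 0, 0, 0, 0.0]
    - [0, 0, 0, 0, 0, 0, 0.0]

```text
clock: 2.5
position: [0.4548, -0.3556, 0.0282]
ee_rot: [0.805, -0.593, 0.002, 0.0]
ft_force: [-1.1, -0.5, 6.9]
grip_width: 0.181
```

```bash
python3 - <<'E'
from h import *
from workcell import manip,cams
np.set_printoptions(precision=4,suppress=True)
o=manip.get_obs();print(o["position"],o["ft_force"],o["torque"],o["grip_width"],R.from_quat(o["ee_rot"]).as_matrix())
E
```

```text
[ 0.4548 -0.3556  0.0282] [-1.133  -0.536   6.9234] [ 0.1272  0.3855 -0.0606] 0.18124143092646325 [[ 0.297  -0.9549  0.0024]
 [-0.9549 -0.297  -0.0024]
 [ 0.0031 -0.0016 -1.    ]]
```

Request:
move_arm:
  moves:
    - [0, 0, 0, 0, 0, -0.02, 0.0]
    - [0, 0, 0, 0, 0, -0.06, 0.0]
    - [0, 0, 0, 0, 0, -0.11, 0.0]
    - [0, 0, 0, 0, 0, -0.15, 0.0]
    - [0, 0, 0, 0, 0, -0.172, 0.0]
    - [0, 0, 0, 0, 0, -0.172, 0.0]

```text
clock: 3.1
position: [0.4555, -0.3556, 0.203]
ee_rot: [0.805, -0.593, 0.004, 0.0]
ft_force: [0.4, 0.2, -2.9]
grip_width: 0.179
```

```bash
python3 - <<'E'
from h import *
from workcell import manip,cams
np.set_printoptions(precision=4,suppress=True)
o=manip.get_obs();print(o["position"],o["ft_force"],o["torque"],o["grip_width"])
print(delta(o,(.4678,.0414,.2),down(.171)))
E
```

```text
[ 0.4555 -0.3556  0.203 ] [ 0.3672  0.1643 -2.896 ] [-0.0617 -0.0767  0.012 ] 0.1794876976189366
(array([-0.27, -0.36,  7.5 ]), array([-0.3754, -0.1298,  0.0011]))
```

Request:
move_arm:
  moves:
    - [0, 0, 2, -0.04, -0.012, 0, 0.0]
    - [0, 0, 7.5, -0.375, -0.13, 0.001, 0.0]
    - [0, 0, 7.5, -0.375, -0.13, 0.001, 0.0]
    - [0, 0, 7.5, -0.375, -0.13, 0.001, 0.0]
    - [0, 0, 7.5, -0.375, -0.13, 0.001, 0.0]
    - [0, 0, 7.5, -0.375, -0.13, 0.001, 0.0]
    - [0, 0, 7.5, -0.375, -0.13, 0.001, 0.0]
    - [0, 0, 7.5, -0.375, -0.13, 0.001, 0.0]
    - [0, 0, 7.5, -0.375, -0.13, 0.001, 0.0]
    - [0, 0, 7.5, -0.375, -0.13, 0.001, 0.0]

```text
clock: 4.1
position: [0.466, 0.0435, 0.1967]
ee_rot: [0.766, -0.643, -0.0, 0.0]
ft_force: [-0.3, -1.2, -0.6]
grip_width: 0.184
```

```bash
python3 - <<'E'
from h import *
from workcell import manip,cams
import cv2,pickle
np.set_printoptions(precision=4,suppress=True)
o=manip.get_obs();p=cams.camera_params("wrist");pickle.dump(p,open("w2.pkl","wb"))
w=cams.camera("wrist")[:,:,::-1];cv2.imwrite("pics/w2r.png",w)
cv2.imwrite("pics/w2.png",cv2.resize(w,(800,600),interpolation=cv2.INTER_CUBIC))
print(o["clock"],o["position"],o["ft_force"],o["torque"],o["grip_width"])
print(delta(o,(.4678,.0414,.2),down(.171)))
P=o["position"]+R.from_quat(o["ee_rot"]).apply([[0,-.137,.011],[0,-.027,.011],[.009,-.137,.011],[-.009,-.137,.011]])
print("pred tip/junc",proj(p,P)*1.5625)
u=lambda x,y,z:[.7165+.9854*x-.1704*y,.0236+.1704*x+.9854*y,z]
print("unit pts FL FR nl-edges",proj(p,[u(-.075,.1,.11),u(-.075,-.1,.11),u(-.075,.08,.099),u(-.075,.04,.099)])*1.5625)
E
```

```text
4.1 [0.466  0.0435 0.1967] [-0.2903 -1.1553 -0.5571] [-0.0411 -0.003  -0.0448] 0.18437751628968618
(array([ 0.02, -0.01,  0.2 ]), array([ 0.0023, -0.0014, -0.0033]))
pred tip/junc [[ 409.128  -146.9772]
 [ 409.2945  300.5972]
 [ 447.1636 -146.9879]
 [ 371.0922 -146.9665]]
unit pts FL FR nl-edges [[ 309.3578 -119.9343]
 [ 845.507  -117.9698]
 [ 365.6445 -103.5111]
 [ 466.8811 -103.1437]]
```

View pics/w2.png

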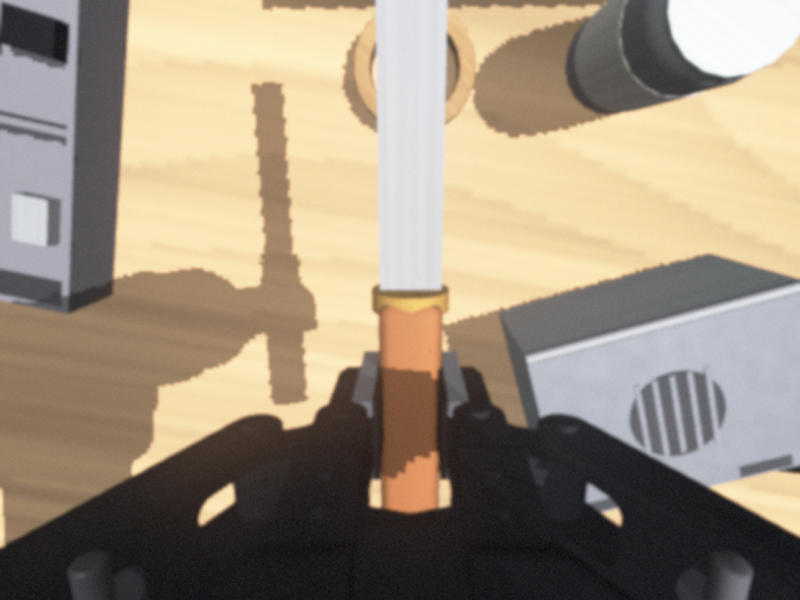

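Request:
move_arm:
  moves:
    - [0, 0, 0.2, 0.002, -0.02, 0.02, 0.0]
    - [0, 0, 0.2, 0.002, -0.043, 0.04, 0.0]
    - [0, 0, 0.2, 0.002, -0.043, 0.06, 0.0]
    - [0, 0, 0.2, 0.002, -0.043, 0.065, 0.0]
    - [0, 0, 0.2, 0.002, -0.043, 0.065, 0.0]
    - [0, 0, 0.2, 0.002, -0.043, 0.065, 0.0]

```text
clock: 4.75
position: [0.5094, 0.0467, 0.1328]
ee_rot: [0.763, -0.646, 0.001, -0.0]
ft_force: [-0.2, 0.3, -1.2]
grip_width: 0.179
```

```bash
python3 - <<'E'
from h import *
from workcell import manip,cams
import cv2
np.set_printoptions(precision=4,suppress=True)
o=manip.get_obs()
print(o["position"],o["ft_force"],o["torque"])
P=o["position"]+R.from_quat(o["ee_rot"]).apply([[0,-.137,.012]])
t=cams.camera("top")[:,:,::-1];s=cams.camera("scene")[:,:,::-1]
T=cams.camera_params("top");S=cams.camera_params("scene")
a=proj(T,P)[0];b=proj(S,P)[0];print(a,b)
out=[]
for im,c,k in((t,a,8),(s,b,8)):
    x,y=(c-25).astype(int);print(x,y);out.append(cv2.resize(im[y:y+50,x:x+50],(400,400),interpolation=cv2.INTER_CUBIC))
cv2.imwrite("pics/m2.png",np.hstack(out))
E
```

```text
[0.5094 0.0467 0.1328] [-0.2421  0.2621 -1.1765] [ 0.0391 -0.0336  0.0305]
[241.5245 164.565 ] [277.6911 177.3503]
216 139
252 152
```

View pics/m2.png

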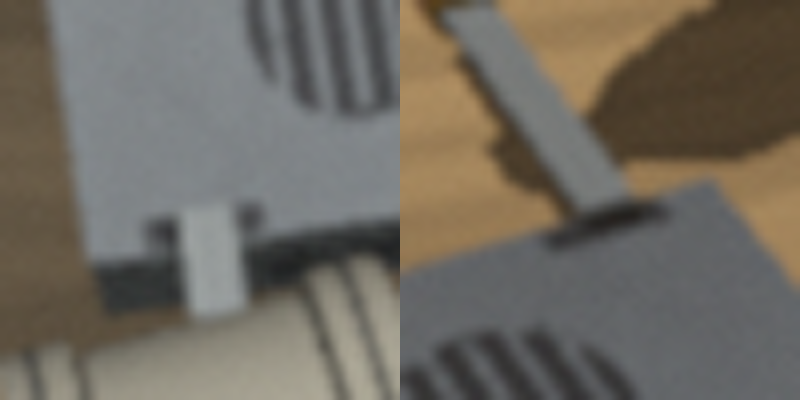

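Request:
move_arm:
  moves:
    - [0, 0, 0, 0, 0, 0.003, 0.0]
    - [0, 0, 0, 0, 0, 0.006, 0.0]
    - [0, 0, 0, 0, 0, 0.006, 0.0]
    - [0, 0, 0, 0, 0, 0.006, 0.0]

```text
clock: 5.25
position: [0.5091, 0.0475, 0.126]
ee_rot: [0.764, -0.645, -0.0, 0.0]
ft_force: [0.8, 0.1, -1.1]
grip_width: 0.181
```

Request:
move_arm:
  moves:
    - [0, 0, 0, 0, 0, 0.0015, 0.0]
    - [0, 0, 0, 0, 0, 0.0015, 0.0]

```text
clock: 5.45
position: [0.5091, 0.0475, 0.1243]
ee_rot: [0.764, -0.645, -0.0, 0.0]
ft_force: [-0.4, -0.1, -1.2]
grip_width: 0.182
```

Request:
move_arm:
  moves:
    - [0, 0, 0, 0, 0, 0.0015, 0.0]
    - [0, 0, 0, 0, 0, 0.0015, 0.0]

```text
clock: 5.65
position: [0.5093, 0.0475, 0.123]
ee_rot: [0.764, -0.645, 0.0, -0.0]
ft_force: [-0.5, -0.6, 0.9]
grip_width: 0.18
```

Request:
move_arm:
  moves:
    - [0, 0, 0, 0, 0, 0.0015, 0.0]
    - [0, 0, 0, 0, 0, 0.0015, 0.0]

```text
clock: 5.85
position: [0.5094, 0.0475, 0.1217]
ee_rot: [0.764, -0.645, 0.0, -0.0]
ft_force: [-2.7, -1.3, 3.9]
grip_width: 0.184
```

Request:
move_arm:
  moves:
    - [0, 0, 0, 0, 0, -0.008, 0.0]
    - [0, 0, 0, 0, 0.015, -0.008, 0.0]
    - [0, 0, 0, 0, 0.032, -0.008, 0.0]
    - [0, 0, 0, 0, 0.032, -0.008, 0.0]
    - [0, 0, 0, 0, 0.032, 0.006, 0.0]
    - [0, 0, 0, 0, 0.032, 0.006, 0.0]
    - [0, 0, 0, 0, 0.032, 0.006, 0.0]
    - [0, 0, 0, 0, 0.032, 0.006, 0.0]

```text
clock: 6.65
position: [0.4779, 0.0424, 0.1154]
ee_rot: [0.764, -0.645, -0.0, -0.0]
ft_force: [0.8, 0.0, -0.6]
grip_width: 0.187
```

```bash
cat > st.py <<'E'
from h import *
from workcell import manip,cams
np.set_printoptions(precision=4,suppress=True)
import sys
o=manip.get_obs();print(o["clock"],o["position"],o["ft_force"],o["torque"])
a=[float(v) for v in sys.argv[1:]]
# args: tip depth beyond wall face, lateral, tcp z, pitch deg
u=np.array([.9854,.1704])
xy=np.array([.6324,.0699])+(a[0]-.137)*u+a[1]*np.array([-u[1],u[0]])
print(delta(o,(*xy,a[2]),down(.171,np.radians(a[3]))))
E
python3 st.py -.015 0 .1149 0
```

```text
6.65 [0.4779 0.0424 0.1154] [ 0.8346  0.0132 -0.6403] [ 0.0327 -0.1019 -0.011 ]
(array([ 0.01,  0.02, -0.19]), array([-0.0008, -0.0049,  0.0005]))
```

Height is right; insert about 35 mm deep, stepwise.

Request:
move_arm:
  moves:
    - [0, 0, 0, -0.001, -0.01, 0.0005, 0.0]
    - [0, 0, 0, -0.001, -0.02, 0.0005, 0.0]
    - [0, 0, 0, -0.001, -0.03, 0.0005, 0.0]
    - [0, 0, 0, -0.001, -0.035, 0.0005, 0.0]
    - [0, 0, 0, -0.001, -0.035, 0.0005, 0.0]

```text
clock: 7.15
position: [0.5127, 0.0494, 0.1149]
ee_rot: [0.764, -0.645, -0.0, -0.0]
ft_force: [-0.6, -1.2, -3.1]
grip_width: 0.184
```

```bash
python3 st.py .035 0 .1149 0
```

```text
7.15 [0.5127 0.0494 0.1149] [-0.5993 -1.1545 -3.116 ] [ 0.0152 -0.0177 -0.0043]
(array([-0.  ,  0.03, -0.19]), array([ 0.0001, -0.0195, -0.    ]))
```

Request:
move_arm:
  moves:
    - [0, 0, 0, 0, -0.01, 0, 0.0]
    - [0, 0, 0, 0, -0.02, 0, 0.0]
    - [0, 0, 0, 0, -0.023, 0, 0.0]
    - [0, 0, 0, 0, -0.023, 0, 0.0]
  grip_force: 120

```text
clock: 7.55
position: [0.5351, 0.053, 0.1149]
ee_rot: [0.764, -0.645, -0.0, -0.0]
ft_force: [-0.0, 0.1, -1.0]
grip_width: 0.174
```

```bash
python3 st.py .035 0 .1149 0
```

```text
7.55 [0.5351 0.053  0.1149] [-0.0088  0.1128 -0.9854] [-0.0322  0.0199  0.0022]
(array([-0.  ,  0.02, -0.2 ]), array([-0.    ,  0.0032,  0.    ]))
```

```bash
python3 - <<'E'
from h import *
from workcell import manip
np.set_printoptions(precision=4,suppress=True)
o=manip.get_obs();u=np.array([.9854,.1704])
for b in (0,7,14,21,28,32):
    B=np.radians(b);d=np.array([np.cos(B),np.sin(B)]);n=np.array([-d[1],d[0]])
    r,z=-.099*d+.0139*n
    xy=np.array([.6324,.0699])+r*u
    print(b,*delta(o,(*xy,.099+z),down(.171,B)))
E
```

```text
0 [-0.    0.02 -0.2 ] [-0.      0.0002  0.002 ]
7 [ 7.    0.01 -0.2 ] [-0.      0.0012  0.0142]
14 [14.  -0.  -0.2] [-0.      0.0007  0.0264]
21 [21.   -0.02 -0.2 ] [-0.     -0.0014  0.0384]
28 [28.   -0.03 -0.2 ] [-0.     -0.0048  0.0501]
32 [32.   -0.04 -0.2 ] [-0.0001 -0.0074  0.0566]
```

Request:
move_arm:
  moves:
    - [0, 0, 0, 0, 0, 0.002, 0.0]
    - [3.5, 0, 0, 0, 0.001, 0.008, 0.0]
    - [7, 0, 0, 0, 0.001, 0.0145, 0.0]
    - [10.5, 0, 0, 0, 0.001, 0.0205, 0.0]
    - [14, 0, 0, 0, 0.0007, 0.027, 0.0]
    - [14, 0, 0, 0, 0.0007, 0.027, 0.0]

```text
clock: 8.15
position: [0.5319, 0.052, 0.0868]
ee_rot: [0.758, -0.641, 0.079, -0.092]
ft_force: [-0.9, 0.2, -1.9]
grip_width: 0.182
```

```bash
python3 st.py .038 0 .1149 0|head -1
```

```text
8.15 [0.5319 0.052  0.0868] [-0.885   0.1787 -1.9456] [-0.0855  0.3498 -0.0103]
```

```bash
cat > plan.py <<'E'
from h import *
u=np.array([.9854,.1704])
def rel(cur,tgts):
    "poses (r,z,b): TCP distance from front wall face along unit x, height, pitch deg"
    P=lambda p:(np.array([*(np.array([.6324,.0699])+p[0]*u),p[1]]),down(.171,np.radians(p[2])))
    c,Rc=P(cur);o=dict(position=c,ee_rot=Rc.as_quat())
    for t in tgts: print(t,*delta(o,*P(t)))
def ful(b,dep=.038):
    B=np.radians(b);d=np.array([np.cos(B),np.sin(B)]);n=np.array([-d[1],d[0]])
    r,z=-(.137-dep)*d+.0139*n
    return (round(r,4),round(.099+z,4),b)
E
python3 - <<'E'
from plan import *
rel(ful(14),[ful(b) for b in (17.5,21,24.5,28,32)])
E
```

```text
(np.float64(-0.0986), np.float64(0.0825), 17.5) [ 3.5 -0.   0. ] [-0.      0.0007  0.006 ]
(np.float64(-0.0974), np.float64(0.0765), 21) [ 7. -0.  0.] [-0.      0.001   0.0121]
(np.float64(-0.0959), np.float64(0.0706), 24.5) [10.5  0.   0. ] [-0.      0.0009  0.0182]
(np.float64(-0.0939), np.float64(0.0648), 28) [14. -0.  0.] [-0.      0.0004  0.0243]
(np.float64(-0.0913), np.float64(0.0583), 32) [18.  0.  0.] [-0.     -0.0006  0.0313]
```

Request:
move_arm:
  moves:
    - [3.5, 0, 0, 0, 0.0007, 0.006, 0.0]
    - [7, 0, 0, 0, 0.001, 0.012, 0.0]
    - [10.5, 0, 0, 0, 0.001, 0.018, 0.0]
    - [14, 0, 0, 0, 0.0004, 0.0245, 0.0]
    - [18, 0, 0, 0, -0.0006, 0.0315, 0.0]
    - [18, 0, 0, 0, -0.0006, 0.0315, 0.0]
    - [18, 0, 0, 0, -0.0006, 0.0315, 0.0]
    - [18, 0, 0, 0, -0.0006, 0.0315, 0.0]

```text
clock: 8.95
position: [0.5423, 0.0552, 0.0588]
ee_rot: [0.735, -0.619, 0.179, -0.21]
ft_force: [-24.3, 1.6, 29.1]
grip_width: 0.177
```

```bash
python3 st.py .038 0 .1149 0|head -1; python3 - <<'E'
from workcell import cams
import cv2,numpy as np
s=cams.camera("scene")[100:260,200:400,::-1];t=cams.camera("top")[90:250,180:380,::-1]
cv2.imwrite("pics/m3.png",np.hstack([cv2.resize(i,(400,320),interpolation=cv2.INTER_CUBIC) for i in(s,t)]))
E
```

```text
8.95 [0.5423 0.0552 0.0588] [-24.2681   1.6206  29.0959] [0.4201 1.6475 1.218 ]
```

View pics/m3.png

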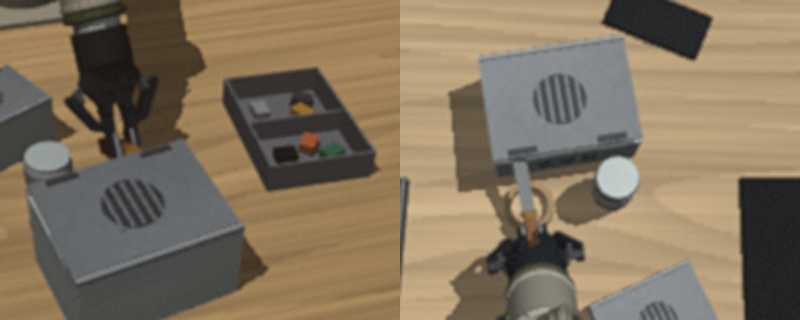

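```bash
cat >> plan.py <<'E'
def push(th,b,rho=.112):
    B=np.radians(b);d=np.array([np.cos(B),np.sin(B)]);n=np.array([-d[1],d[0]])
    tip=np.array([.146-rho*np.cos(th),.106+rho*np.sin(th)])
    r,z=tip-.137*d+.0109*n
    return (round(r,4),round(z,4),b)
E
python3 - <<'E'
from plan import *
c=ful(32);print(push(.1,32))
rel(c,[(c[0],c[1]+.008,30),(c[0],c[1]+.018,30),push(.2,30),push(.3,30),push(.4,30),push(.5,30)])
E
```

```text
(np.float64(-0.0874), np.float64(0.0538), 32)
(np.float64(-0.0913), np.float64(0.0663), 30) [-2. -0.  0.] [ 0.     -0.0042 -0.0068]
(np.float64(-0.0913), np.float64(0.07629999999999999), 30) [-2. -0.  0.] [ 0.     -0.0095 -0.0153]
(np.float64(-0.0879), np.float64(0.0692), 30) [-2. -0.  0.] [-0.     -0.0087 -0.0074]
(np.float64(-0.0851), np.float64(0.08), 30) [-2. -0.  0.] [-0.     -0.0168 -0.0151]
(np.float64(-0.0813), np.float64(0.0906), 30) [-2. -0.  0.] [-0.     -0.0256 -0.0221]
(np.float64(-0.0764), np.float64(0.1006), 30) [-2. -0.  0.] [-0.     -0.0351 -0.028 ]
```

Request:
move_arm:
  moves:
    - [-1, 0, 0, 0, -0.002, -0.0035, 0.0]
    - [-2, 0, 0, 0, -0.004, -0.007, 0.0]
    - [-2, 0, 0, 0, -0.007, -0.011, 0.0]
    - [-2, 0, 0, 0, -0.0095, -0.0155, 0.0]
    - [-2, 0, 0, 0, -0.0095, -0.0155, 0.0]
    - [-2, 0, 0, 0, -0.0095, -0.0155, 0.0]

```text
clock: 9.65
position: [0.5419, 0.0539, 0.0758]
ee_rot: [0.738, -0.624, 0.167, -0.198]
ft_force: [0.8, 0.4, -4.1]
grip_width: 0.181
```

```bash
python3 st.py .038 0 .1149 0|head -1; python3 - <<'E'
from workcell import cams
import cv2,numpy as np
s=cams.camera("scene")[140:240,205:330,::-1];t=cams.camera("top")[120:220,200:325,::-1]
cv2.imwrite("pics/m4.png",np.hstack([cv2.resize(i,(400,320),interpolation=cv2.INTER_CUBIC) for i in(s,t)]))
E
```

```text
9.65 [0.5419 0.0539 0.0758] [ 0.8491  0.3623 -4.0851] [-0.191   1.1847  0.0186]
```

View pics/m4.png

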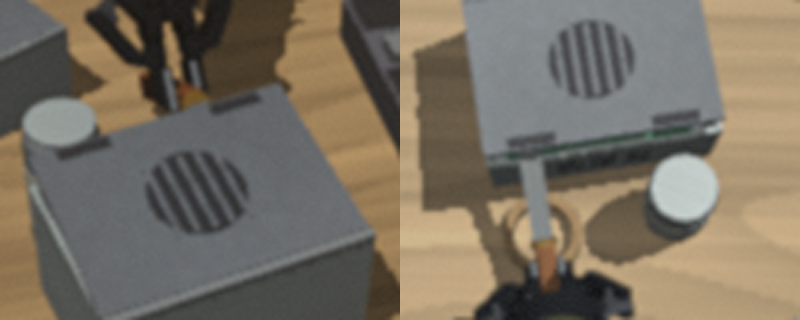

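```bash
python3 - <<'E'
from plan import *
rel((-.0913,.0763,30),[push(t,30) for t in np.arange(.3,1.01,.1)])
E
```

```text
(np.float64(-0.0851), np.float64(0.08), 30) [0. 0. 0.] [-0.     -0.0072 -0.0001]
(np.float64(-0.0813), np.float64(0.0906), 30) [0. 0. 0.] [-0.     -0.0158 -0.0074]
(np.float64(-0.0764), np.float64(0.1006), 30) [0. 0. 0.] [-0.     -0.0251 -0.0136]
(np.float64(-0.0705), np.float64(0.1102), 30) [0. 0. 0.] [-0.    -0.035 -0.019]
(np.float64(-0.0638), np.float64(0.1191), 30) [0. 0. 0.] [-0.     -0.0452 -0.0233]
(np.float64(-0.0561), np.float64(0.1273), 30) [0. 0. 0.] [-0.     -0.056  -0.0266]
(np.float64(-0.0477), np.float64(0.1347), 30) [0. 0. 0.] [-0.     -0.067  -0.0288]
(np.float64(-0.0386), np.float64(0.1412), 30) [0. 0. 0.] [-0.     -0.0781 -0.0299]
```

Request:
move_arm:
  moves:
    - [0, 0, 0, 0, -0.01, -0.006, 0.0]
    - [0, 0, 0, 0, -0.019, -0.0125, 0.0]
    - [0, 0, 0, 0, -0.028, -0.019, 0.0]
    - [0, 0, 0, 0, -0.038, -0.024, 0.0]
    - [0, 0, 0, 0, -0.048, -0.028, 0.0]
    - [0, 0, 0, 0, -0.058, -0.031, 0.0]
    - [0, 0, 0, 0, -0.07, -0.034, 0.0]
    - [0, 0, 0, 0, -0.081, -0.035, 0.0]
    - [0, 0, 0, 0, -0.081, -0.035, 0.0]

```text
clock: 10.65
position: [0.5961, 0.0633, 0.1484]
ee_rot: [0.737, -0.623, 0.168, -0.199]
ft_force: [-0.1, -0.0, -1.0]
grip_width: 0.174
```

```bash
python3 st.py .038 0 .1149 0|head -1; python3 - <<'E'
from workcell import cams
import cv2,numpy as np
s=cams.camera("scene")[80:240,200:400,::-1];t=cams.camera("top")[90:250,180:380,::-1]
cv2.imwrite("pics/m5.png",np.hstack([cv2.resize(i,(400,320),interpolation=cv2.INTER_CUBIC) for i in(s,t)]))
E
```

```text
10.65 [0.5961 0.0633 0.1484] [-0.0689 -0.0197 -1.0335] [-0.1115  0.617  -0.0715]
```

View pics/m5.png

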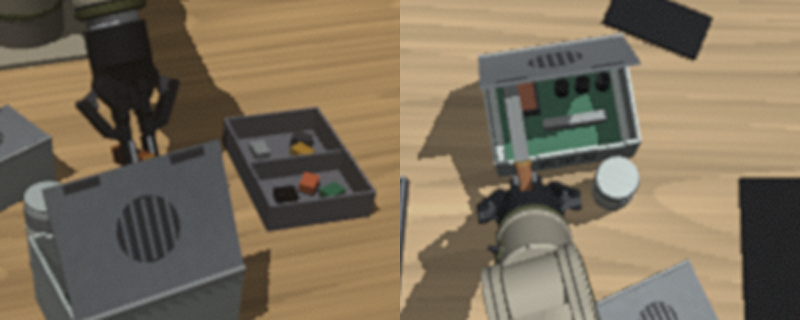

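Request:
move_arm:
  moves:
    - [0, 0, 0, 0, -0.009, -0.002, 0.0]
    - [0, 0, 0, 0, -0.018, -0.003, 0.0]
    - [0, 0, 0, 0, -0.027, -0.003, 0.0]
    - [0, 0, 0, 0, -0.036, -0.002, 0.0]
    - [0, 0, 0, 0, -0.045, -0.001, 0.0]
    - [0, 0, 0, 0, -0.053, 0.001, 0.0]
    - [0, 0, 0, 0, -0.059, 0.003, 0.0]
    - [0, 0, 0, 0, -0.059, 0.003, 0.0]
    - [0, 0, 0, 0, -0.059, 0.003, 0.0]

```text
clock: 11.65
position: [0.6463, 0.0719, 0.1741]
ee_rot: [0.738, -0.623, 0.168, -0.198]
ft_force: [-0.5, 0.2, -1.2]
grip_width: 0.175
```

```bash
python3 st.py .038 0 .1149 0|head -1; python3 - <<'E'
from workcell import cams
import cv2,numpy as np
s=cams.camera("scene")[80:240,200:400,::-1];t=cams.camera("top")[90:250,180:380,::-1]
cv2.imwrite("pics/m6.png",np.hstack([cv2.resize(i,(400,320),interpolation=cv2.INTER_CUBIC) for i in(s,t)]))
E
```

```text
11.65 [0.6463 0.0719 0.1741] [-0.5118  0.194  -1.199 ] [-0.097   0.6092  0.0235]
```

View pics/m6.png

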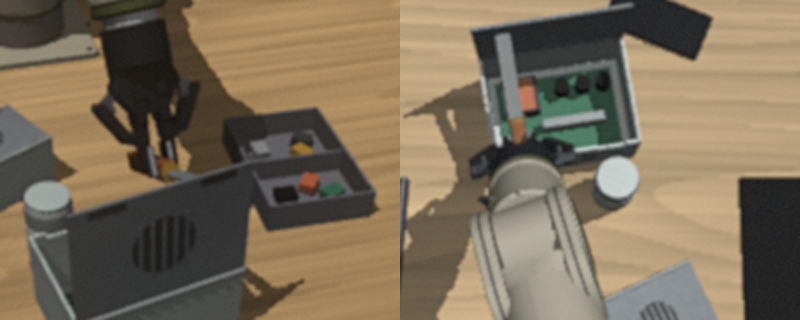

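```bash
python3 - <<'E'
from h import *
from workcell import cams
T=cams.camera_params("top");S=cams.camera_params("scene")
u=lambda x,y,z:[.7165+.9854*x-.1704*y,.0236+.1704*x+.9854*y,z]
print("top obs L(216,106.5) R(297,92.5); scene obs L(322,166) R(234.5,187)")
for th in (1.2,1.3,1.4,1.5,1.57):
    P=[u(.071-.146*np.cos(th),s*.1,.106+.146*np.sin(th)) for s in(1,-1)]
    print(th,proj(T,P).round(1).tolist(),proj(S,P).round(1).tolist())
E
```

```text
top obs L(216,106.5) R(297,92.5); scene obs L(322,166) R(234.5,187)
1.2 [[217.9, 125.0], [299.4, 113.3]] [[314.0, 150.5], [224.0, 175.5]]
1.3 [[217.0, 119.0], [298.7, 107.3]] [[317.5, 152.3], [226.3, 177.8]]
1.4 [[216.1, 112.9], [297.8, 101.3]] [[321.2, 154.9], [228.8, 181.0]]
1.5 [[215.2, 107.0], [297.0, 95.4]] [[324.9, 158.1], [231.4, 184.9]]
1.57 [[214.7, 102.9], [296.3, 91.3]] [[327.5, 160.8], [233.3, 188.1]]
```

Request:
move_arm:
  moves:
    - [0, 0, 0, 0, 0.012, -0.014, 0.0]
    - [0, 0, 0, 0, 0.033, -0.042, 0.0]
    - [0, 0, 0, 0, 0.055, -0.075, 0.0]
    - [0, 0, 0, 0, 0.08, -0.11, 0.0]
    - [0, 0, 0, 0, 0.105, -0.147, 0.0]
    - [-8, 0, 0, 0, 0.105, -0.147, 0.0]
    - [-16, 0, 0, 0, 0.105, -0.147, 0.0]
    - [-24, 0, 0, 0, 0.105, -0.147, 0.0]
    - [-30, 0, 0, 0, 0.105, -0.147, 0.0]
    - [-30, 0, 0, 0, 0.105, -0.147, 0.0]

```text
clock: 12.75
position: [0.4849, 0.0444, 0.2476]
ee_rot: [0.764, -0.645, -0.002, 0.0]
ft_force: [-0.2, 0.1, -1.8]
grip_width: 0.18
```

```bash
python3 - <<'E'
from h import *
from workcell import manip,cams
import cv2
np.set_printoptions(precision=4,suppress=True)
o=manip.get_obs();print(o["position"],o["ft_force"],o["torque"],delta(o,(.455,-.3556,.2),down(.305)))
p=cams.camera_params("wrist");w=cams.camera("wrist")[:,:,::-1]
im=cams.camera("scene")[60:220,180:380,::-1]
cv2.imwrite("pics/m7.png",np.hstack([cv2.resize(w,(400,300)),cv2.resize(im,(375,300),interpolation=cv2.INTER_CUBIC)]))
# junction position in hand-frame -> pixels for slip angles
for de in (0,5,10):
    D=np.radians(de);P=o["position"]+R.from_quat(o["ee_rot"]).apply([[0,-.027*np.cos(D),.0124+.027*np.sin(D)],[0,-.137*np.cos(D),.0124+.137*np.sin(D)]])
    print(de,proj(p,P)*400/512, (proj(cams.camera_params("scene"),P)-[180,60])*1.875+[400,0])
E
```

```text
[0.4849 0.0444 0.2476] [-0.2123  0.1045 -1.7795] [ 0.0185 -0.0684  0.0013] (array([ 0.13,  0.18, -7.88]), array([0.3895, 0.0961, 0.0467]))
0 [[204.6439 149.6353]
 [204.5575 -71.6999]] [[542.3997  91.8963]
 [578.0154 135.1434]]
5 [[204.6446 148.7647]
 [204.5695 -56.2295]] [[542.3975  93.4362]
 [577.6824 143.1576]]
10 [[204.6454 148.2476]
 [204.5802 -41.3564]] [[542.3341  94.8846]
 [576.9994 150.5212]]
```

View pics/m7.png

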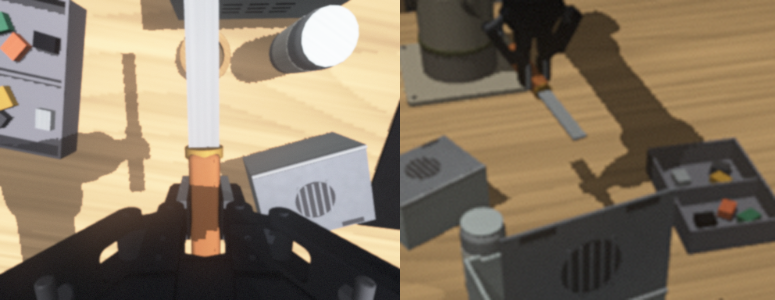

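Request:
move_arm:
  moves:
    - [0, 0, 0, 0.03, 0.01, 0, 0.0]
    - [0, 0, -7.9, 0.39, 0.096, 0, 0.0]
    - [0, 0, -7.9, 0.39, 0.096, 0, 0.0]
    - [0, 0, -7.9, 0.39, 0.096, 0, 0.0]
    - [0, 0, -7.9, 0.39, 0.096, 0, 0.0]
    - [0, 0, -7.9, 0.39, 0.096, 0, 0.0]
    - [0, 0, -7.9, 0.39, 0.096, 0, 0.0]
    - [0, 0, -7.9, 0.39, 0.096, 0, 0.0]
    - [0, 0, -7.9, 0.39, 0.096, 0.02, 0.0]
    - [0, 0, -7.9, 0.39, 0.096, 0.02, 0.0]

```text
clock: 13.85
position: [0.4506, -0.3602, 0.2265]
ee_rot: [0.805, -0.594, 0.0, 0.001]
ft_force: [0.2, -0.9, -1.9]
grip_width: 0.177
```

Request:
move_arm:
  moves:
    - [0, 0, 0, 0, 0, 0.04, 0.0]
    - [0, 0, 0, 0, 0, 0.08, 0.0]
    - [0, 0, 0, 0, 0, 0.12, 0.0]
    - [0, 0, 0, 0, 0, 0.15, 0.0]
    - [0, 0, 0, 0, 0, 0.17, 0.0]
    - [0, 0, 0, 0, 0, 0.18, 0.0]
    - [0, 0, 0, 0, 0, 0.18, 0.0]
    - [0, 0, 0, 0, 0, 0.18, 0.0]

```text
clock: 14.65
position: [0.4545, -0.3566, 0.05]
ee_rot: [0.806, -0.591, 0.001, 0.0]
ft_force: [0.5, -0.0, -0.8]
grip_width: 0.179
```

```bash
python3 - <<'E'
from h import *
from workcell import manip
o=manip.get_obs();print(o["clock"],o["position"],o["ft_force"],delta(o,(.455,-.3556,.029),down(.305)))
E
```

```text
14.65 [ 0.4545136  -0.35660178  0.04998531] [ 0.52281297 -0.04096351 -0.76858331] (array([-0.09, -0.13,  0.03]), array([-0.0009, -0.0007,  0.021 ]))
```

Request:
move_arm:
  moves:
    - [0, 0, 0, 0, 0, 0.01, 0.0]
    - [0, 0, 0, 0, 0, 0.018, 0.0]
    - [0, 0, 0, 0, 0, 0.021, 0.0]
    - [0, 0, 0, 0, 0, 0.021, 0.0]
    - [0, 0, 0, 0, 0, 0.021, 0.0]

```text
clock: 15.15
position: [0.4538, -0.3565, 0.0281]
ee_rot: [0.806, -0.591, -0.0, 0.0]
ft_force: [-5.7, 3.0, 11.8]
grip_width: 0.176
```

Request:
move_arm:
  moves:
    - [0, 0, 0, 0, 0, 0, 0.04]
    - [0, 0, 0, 0, 0, 0, 0.06]
    - [0, 0, 0, 0, 0, 0, 0.06]
    - [0, 0, 0, 0, 0, 0, 0.06]
    - [0, 0, 0, 0, 0, -0.01, 0.06]
    - [0, 0, 0, 0, 0, -0.04, 0.06]
    - [0, 0, 0, 0, 0, -0.08, 0.06]
    - [0, 0, 0, 0, 0, -0.12, 0.06]
    - [0, 0, 0, 0, 0, -0.12, 0.06]

```text
clock: 16.05
position: [0.4566, -0.3579, 0.1539]
ee_rot: [0.806, -0.591, 0.005, 0.0]
ft_force: [0.1, -0.2, 0.2]
grip_width: 0.705
```

```bash
python3 - <<'E'
from h import *
from workcell import manip,cams
import cv2
o=manip.get_obs();print(o["clock"],o["position"],o["ft_force"],o["grip_width"])
w=cams.camera("wrist")[:,:,::-1];t=cams.camera("top")[60:300,170:440,::-1];s=cams.camera("scene")[100:260,60:360,::-1]
cv2.imwrite("pics/m8.png",np.vstack([np.hstack([cv2.resize(w,(400,300)),cv2.resize(t,(337,300))]),cv2.resize(s,(737,300))[:, :737]]))
p=cams.camera_params("wrist")
d=R.from_rotvec([0,0,.305]).apply([[.11,0,.012],[0,0,.02],[-.11,0,.02]])+[.4805,-.3475,.004]
print(proj(p,d)*400/512)
E
```

```text
16.05 [ 0.45659899 -0.35792097  0.15392571] [ 0.06383563 -0.16371371  0.23697043] 0.7054109149170186
[[204.37751406   5.02444606]
 [204.40195564 120.24162684]
 [204.42818834 213.74501098]]
```

View pics/m8.png

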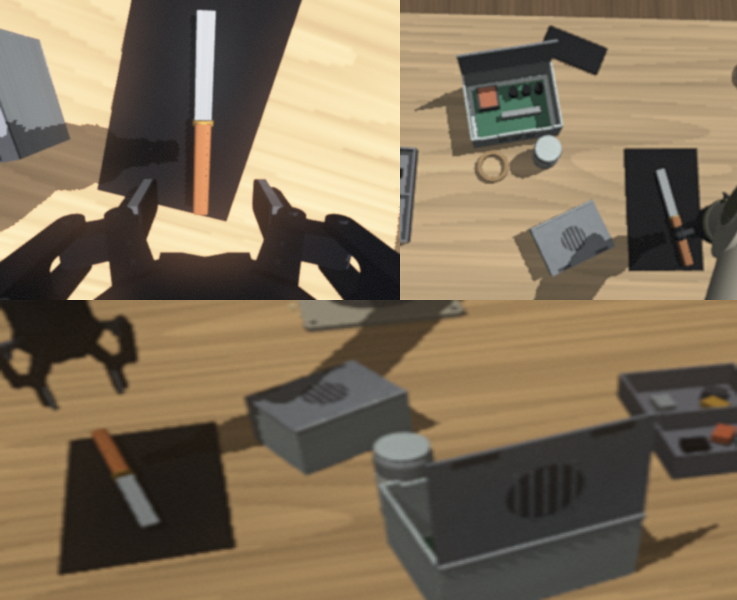

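The tool lies flat on the mat and the gripper is clear of it. The cover stands upright, and the can and tape are in place.

```bash
python3 -c "
from workcell import manip
print(manip.hand_in())"
```

```text
the job is handed in; nothing more can be done
None
```

The job is done and handed in at about 16 s on the robot's clock; no verdict was reported. I slid the blade into the left notch, since the can blocked the right one. I levered the cover off its seat against the wall, swung it up with the blade tip, and laid the tool back on the mat.

**Last checks**
- **Cover:** about 1.5 rad, fitted from both fixed cameras. The top view matched closely; the scene view was off by up to about 10 pixels. It was still standing in the last picture.
- **Tool:** flat on the mat, about 2 cm from its centre along and across. The wrist picture matched the predicted positions.
- **Can and tape:** they looked unmoved in the pictures; I did not re-measure them.
- **Robot:** it touched nothing at the end; the wrist force was about 0.2 N.

**Departure from plan:** at the deepest levering pitch (32°) the wrist force rose to about 38 N, most likely from the handle's end pressing on the bench. I backed off at once. The tool had not slipped noticeably in the grip.

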